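Wind the tilting decorating stand back to level and right the candlestick on it

TASK

The decorating stand has been left tipped forward by about one 15-degree division and the candlestick on its platform has been knocked over. Wind the stand's handwheel until the platform is level again, and stand the candlestick upright on its square foot on the platform. Do not knock over the other candlestick or the two glazed test tiles that stand on the table.

Things in the scene. Friction and masses are not known exactly. Their poses are not given: they have to be found in the camera images.
- tilt_stand: Grey cast stand fixed to the table: base 230 x 270 mm, two A-shaped cheeks, between them a plywood platform with a black mat, tipping about the stand's y, 125 mm above the table. Brass worm wheel, worm and black handwheel on its right (-y). Origin: on the table under the platform's middle; x to the stand's back, y to its left, z up; its front is turned 30 to 55 degrees to the robot's right.
- platform (a joint): Tilt of the platform, rad. 0 = front edge 15 degrees down, +0.262 = level; it starts within 0.045 of 0. The round protractor on the left cheek has a long line every 15 degrees; when level, the axle's pointer stands horizontal at the foremost line. Moved only by the worm: it stays where it is left, and pushing on the platform does not turn it.
- crank (a joint): Angle of the handwheel, rad, over all turns: always 72 times joint platform, so +18.85 = level and one turn moves the platform 5 degrees. Positive = clockwise seen from above along the shaft: winding clockwise brings the platform up to level. Starts between -3.1 and +3.1 (2.5 to 3.5 turns to go). Friction 0.06 N m; can be wound past level.
- crank_hub (a point): Point on the handwheel's axis, at mid-height of the handle (42 mm above the wheel's middle plane along the shaft). Its z axis is the shaft's direction upward: it leans 27 degrees from vertical, towards the front of the stand (its -x). The handwheel is 105 mm in diameter, 13 mm thick.
- crank_grip (a point): Point in the handwheel's handle, which is to be gripped: a black cylinder 22 mm in diameter, 50 mm long, parallel to the shaft, 43 mm off its axis, turning freely on its pin. The point lies on the handle's axis, 20 mm below its outer end, 30 mm above its lower end; just below that is the wheel's rim. z = shaft direction upward. Circles round point crank_hub.
- platform_top (a point): Middle of the platform's upper surface, 14 mm above the tipping axis. z = normal of the surface, x to the back, y to the left. The platform is 250 mm (x) by 200 mm (y), flat, without a rim.
- candlestick: Fallen terracotta candlestick, 0.3 kg, 140 mm high: square foot 72 x 72 x 18 mm, stem 20 mm thick from 34 to 112 mm above the underside, cup 42 mm wide on top. Origin: middle of the underside; z up the stem to the cup. Lies on its foot's -x edge and its cup's rim, cup to the stand's front; when righted about that edge it stands farther back. Settles on its foot from within 40 degrees of upright.
- candlestick_stem (a point): Point on the axis of the candlestick's stem, 95 mm above its underside: a good place to grip it across the stem.
- mate: The other candlestick, of the same shape and size, standing upright on the plaster bat on the left; to be left standing. Origin: middle of its underside.
- test_tile_1: Glazed L-shaped test tile 44 x 46 x 62 mm, standing on the right of the table; to be left standing. Origin: middle of its underside.
- test_tile_2: Another such test tile, standing on the right; to be left standing. Origin: middle of its underside.

How it is judged:
At the end, for the whole second after the job is handed in: The platform is within 2 degrees of level and at rest; the candlestick stands upright (within 3.5 degrees of vertical) and at rest on its foot on the platform (value of joint platform between 0.2268 and 0.2968 rad and velocity of joint crank between -0.1 and 0.1 rad/s and angle between candlestick's own z axis and vertical below 0.06 rad and x of candlestick in the frame of platform_top between -0.125 and 0.125 m and y of candlestick in the frame of platform_top between -0.1 and 0.1 m and z of candlestick in the frame of platform_top between -0.006 and 0.006 m and linear speed of candlestick below 0.02 m/s); the robot touches nothing.
It fails at once if the other candlestick is knocked over (angle between mate's own z axis and vertical above 0.6 rad).
It fails at once if the first test tile is knocked over (angle between test_tile_1's own z axis and vertical above 0.6 rad).
It fails at once if the second test tile is knocked over (angle between test_tile_2's own z axis and vertical above 0.6 rad).
It also fails if it takes over 72 s, if anything falls off the work surface, if the arm or the gripper's body presses on something with over 40 N, if the wrist force passes 120 N, or if a joint passes its speed limit or range.

ROBOT

A 6-joint arm with a two-finger parallel gripper is mounted at the origin on a cart in front of the work surface, level with it; the furniture and walls round the work are solid. World frame = base frame: x ahead of the robot, y to its left, z up, the work surface at z = 0. Lengths are in m, angles in rad, forces in N, time in s.
With the tool pointing down it reaches from about 0.375 to 0.9 m from the base axis. Payload 3.1 kg.
Tool frame: the origin (TCP) lies on the centre line of the jaws, within the pads' length; the fingertips stand 22 mm ahead of it and the grasp point (between the pads) lies 3 mm ahead of it; z points along the fingers, x is the direction in which the jaws open and shut, and the axes are right-handed (so a half turn about z gives the same grasp; the last joint's range is limited). The gripper opens to 87 mm and grips with 3 to 60 N. Pads are 19 mm wide; open, the fingers measure 117 mm over their backs; the gripper's body (75 mm by 190 mm) begins 51 mm behind the grasp point.
Start: joints at [-1.48, 0.527, 1.433, -0, 1.181, -0.178], TCP at [0.166, -0.603, 0.245] pointing down, gripper open.
Joint ranges: [-3.08, 3.08], [-0.75, 2.2], [0.22, 2.44], [-1.43, 4.57], [0, 2.65], [-2.85, 2.85]. Speed limits (rad/s): [2.79, 2.79, 3.14, 3.14, 3.14, 3.14].

INTERFACE

Orientations are given as a unit quaternion [x, y, z, w].
In Python, from rig import robot, camera, order gives the robot as it stands.
- The arm moves only by the shell command python3 -m pendant 'ROWS' [OPENING] [FORCE]. ROWS is JSON, a list of rows, each a list of 2 entries, a list of its own where there are three numbers: the shift along the tool's x, y, z in mm, then the turn about the tool's z in degrees. A call has 1 to 8 rows; each row shifts and turns the commanded pose from where the row before left it, along the tool's axes as they then stand; what a row does not reach is not made up. A row lasts 1/8 s, in which the tool goes at most 62.5 mm and 10.7 degrees, less where a joint would pass 70% of its speed; a pose out of reach is approached as far as the arm can. A call with a gripper value outside its range is refused whole. OPENING is the finger opening in mm, from 0 to 87, set as the call begins (- or left out, the last holds). The fingers move at their own pace and stop on an object; FORCE is the grip in N (left out, the last holds). Time passes only in rows, so rows that do not move let the fingers close. It gives the time, the measured TCP pose, the force and the opening at its end, in the units of the state.
- robot.get_obs(): the state, without advancing time (a new reading comes with each control period).
- camera(name): name is "side" or "top" or "wrist"; returns a dict with "pixels" (384x512x3 uint8, blue, green, red), "mtx" (3x3 intrinsics, pixels), "k1" (the pictures are not rectified: a ray, as slopes to the right and down, at radius r is drawn at 1 + k1 r^2 times it, then the intrinsics apply), "R" (3x3) and "t" (3): a world point X has camera coordinates R X + t. Camera axes: x right, y down, z forward; pixel columns grow to the right and rows downward; lengths in m; the calibration is good to about 2 mm. A picture is of the moment at which its call begins. There is no depth.
- order.hand_in(): hands the job in, once; it reports no verdict.
The state is a dict: "time": time; "q": joint angles; "joint_velocities": joint speeds; "joint_torque": joint torques, N m; "position": TCP position; "tool_rot": TCP orientation; "ft_force": force on the tool from outside, world axes, zero at the start; "moment": the same for the moment, N m; "grip_width": finger opening in m.
Only numpy, scipy, OpenCV 4.12 (cv2) and the standard library are available. Lean on these libraries where they do the work, as an engineer would, in place of code of your own. Each camera call takes 0.05 s, during which the arm holds its last target. There are 200 camera calls.

## Working session

There is one attempt and no reset: what is moved stays moved. The work goes in short steps, Python scripts to look and compute and a shell command to move; the robot and the scene stay as the last step left them, time stands still between calls to the robot, and variables do not carry over. Pictures are saved under pics/ and viewed, about 8 in all and at most 12, crops included, and the job is handed in when it is done.

```bash
ls; mkdir -p pics; cat > h.py <<'E'
import numpy as np, cv2
from rig import robot, camera, order
from scipy.spatial.transform import Rotation as Ro
def snap(n,f):
    c=camera(n); cv2.imwrite('pics/'+f,c['pixels']); np.savez('pics/'+f[:-4]+'.npz',**c); return c
def ray(c,u,v):
    x=(u-c['mtx'][0,2])/c['mtx'][0,0]; y=(v-c['mtx'][1,2])/c['mtx'][1,1]
    rd=np.hypot(x,y); r=rd
    for _ in range(20): r=rd/(1+float(c['k1'])*r*r)
    s=r/rd if rd>0 else 1
    d=c['R'].T@np.array([x*s,y*s,1]); return -c['R'].T@c['t'], d/np.linalg.norm(d)
def onz(c,u,v,z):
    o,d=ray(c,u,v); return o+d*(z-o[2])/d[2]
def tri(c1,p1,c2,p2):
    o1,d1=ray(c1,*p1);o2,d2=ray(c2,*p2)
    k=np.linalg.lstsq(np.c_[d1,-d2],o2-o1,rcond=None)[0]
    a=o1+k[0]*d1;b=o2+k[1]*d2; return (a+b)/2,np.linalg.norm(a-b)
def proj(c,X):
    p=c['R']@np.asarray(X)+c['t']; x,y=p[:2]/p[2]; k=1+float(c['k1'])*(x*x+y*y)
    return c['mtx'][:2,:2]@np.array([x*k,y*k])+c['mtx'][:2,2]
def load(f): return np.load('pics/'+f+'.npz')
E
python3 -c "
from h import *
a=snap('top','t0.png');b=snap('side','s0.png')
for c in(a,b): print(-c['R'].T@c['t'],c['R'][2],c['mtx'][0,0],c['k1'])
print(robot.get_obs())
"
```

```text
pics
[0.41785478 0.0446894  1.33127893] [ 0.15072746 -0.01767346 -0.98841736] 385.2046804742163 -0.11597832641488158
[ 0.40538186 -1.44243837  1.04370692] [ 0.12088349  0.85005342 -0.51263668] 490.9929480118691 0.05287440275435945
{'time': 0.1, 'q': array([-1.48047346e+00,  5.28353751e-01,  1.43376376e+00, -1.19265209e-05,
        1.18141155e+00, -1.78510007e-01]), 'joint_velocities': array([ 9.85731964e-05, -2.63638903e-03, -1.10968845e-03,  6.99391028e-04,
        9.33172229e-04,  6.22240055e-04]), 'joint_torque': array([ 4.64560162e-05, -4.40985918e+01, -1.77150822e+01,  6.33730413e-02,
        5.33934811e-02, -3.80114500e-05]), 'position': array([ 0.16596697, -0.60192344,  0.24368471]), 'tool_rot': array([ 7.95490289e-01, -6.05965563e-01, -6.57848400e-04, -7.10412528e-04]), 'ft_force': array([-0.35895871,  0.14878262, -0.10791839]), 'moment': array([ 0.0035185 ,  0.00913204, -0.01111006]), 'grip_width': 0.08724362859723735}
```

View pics/t0.png

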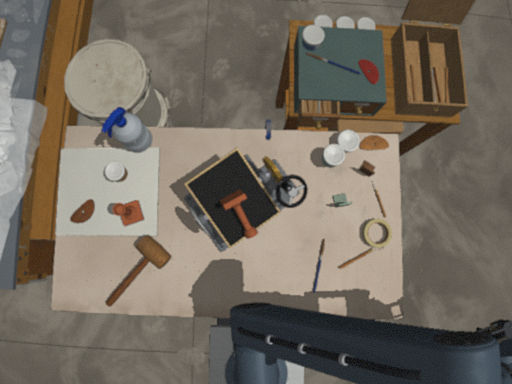

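View pics/s0.png

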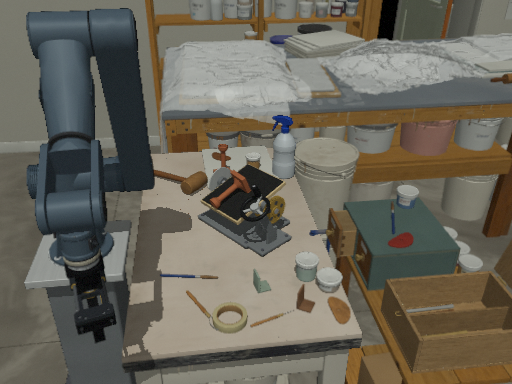

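```bash
python3 -c "
from h import *
a=cv2.imread('pics/t0.png')[140:265,170:320];b=cv2.imread('pics/s0.png')[150:255,185:305]
cv2.imwrite('pics/c0.png',np.hstack([cv2.resize(a,(450*480//375+0,480),interpolation=3)[:, :420] if 0 else cv2.resize(a,(400,333),interpolation=3),cv2.resize(cv2.imread('pics/s0.png')[150:250,190:310],(400,333),interpolation=3)]))
"
```

```text
(no output)
```

View pics/c0.png

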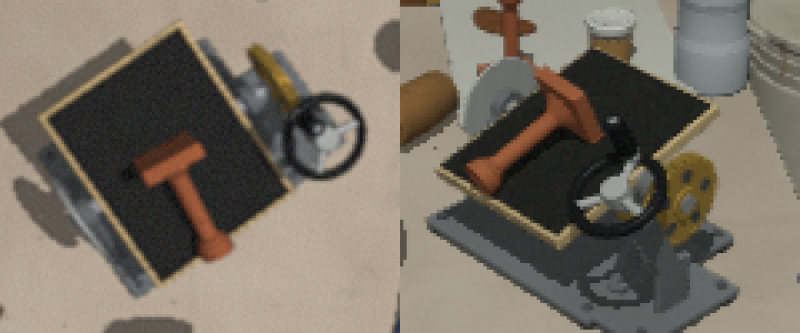

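```bash
python3 -c "
from h import *
a=load('t0');b=load('s0')
T=lambda u,v:(170+u/2.6667-.3,140+v/2.664-.3)
S=lambda u,v:(190+(u-400)/3.333-.3,150+v/3.33-.3)
P=lambda n,t,s:print(n,*[np.round(x,4) for x in tri(a,T(*t),b,S(*s))])
P('hub',(324,135),(615,193)); 
P('BR',(182,25),(597,52));P('FL',(162,284),(438,172));P('FR',(290,188),(565,245));P('bl',(42,118),(597,52));P('br',(182,25),(716,108))
P('cupend',(215,245),(482,176))
# dump black mask zoom
for f,(r0,r1,c0,c1) in (('t0',(165,215,265,315)),('s0',(180,230,230,280))):
  im=cv2.imread('pics/%s.png'%f)[r0:r1,c0:c1]; cv2.imwrite('pics/z_%s.png'%f,cv2.resize(im,(400,400),interpolation=2))
cv2.imwrite('pics/z.png',np.hstack([cv2.imread('pics/z_t0.png'),cv2.imread('pics/z_s0.png')]))
"
```

```text
hub [ 0.5914 -0.0905  0.1671] 0.003
BR [0.6427 0.0727 0.2525] 0.104
FL [0.4191 0.0932 0.0913] 0.0001
FR [ 0.5406 -0.059   0.087 ] 0.0039
bl [0.6098 0.2362 0.152 ] 0.0056
br [0.7219 0.0762 0.1594] 0.0028
cupend [0.4652 0.0312 0.1211] 0.0016
```

View pics/z.png

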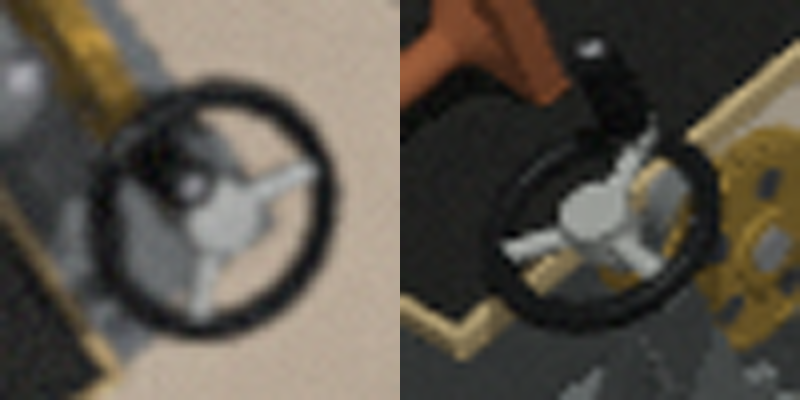

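```bash
python3 -c "
from h import *
a=load('t0');b=load('s0')
w,e=tri(a,(291.4,190.7),b,(255.2,207.5)); h,e2=tri(a,(288.6,188.3),b,(253.8,185.8))
print('wheel',w,e,'cap',h,e2)
th=np.radians(37.2); X=np.array([np.cos(th),np.sin(th),0]);Y=np.array([-X[1],X[0],0])
ax=-X*np.sin(np.radians(27))+[0,0,np.cos(np.radians(27))]
hub=w+.042*ax; d=h-w; print('axis',ax,'hub',hub,'along',d@ax,'(exp .062) inplane X',d@(np.cross(Y,ax)),'Y',d@Y)
print('grip',h-.02*ax)
mid=(np.array([.419,.093,.091])+[.541,-.059,.087]+[.61,.236,.152]+[.722,.076,.159])/4; print(mid, (w-mid)@X,(w-mid)@Y)
print(Ro.from_quat(robot.get_obs()['tool_rot']).as_matrix())
"
```

```text
wheel [ 0.59245544 -0.09123344  0.16760704] 0.001269427395510362 cap [ 0.58903857 -0.07459141  0.24092944] 0.0028022918178051462
axis [-0.36161702 -0.27448225  0.89100652] hub [ 0.57726752 -0.1027617   0.20502931] along 0.06199839156123643 (exp .062) inplane X 0.03982777549152937 Y 0.015321713398105372
grip [ 0.59627091 -0.06910176  0.22310931]
[0.573   0.0865  0.12225] -0.09196064556833398 -0.15333274365624425
[[ 2.65610608e-01 -9.64080376e-01 -1.85652972e-04]
 [-9.64078506e-01 -2.65610464e-01  1.92751949e-03]
 [-1.90759508e-03 -3.32985582e-04 -9.99998125e-01]]
```

```bash
python3 -m pendant '[[[0,0,-30],-7.3],[[0,0,-30],-7.3],[[0,0,-30],-7.3],[[-12.6,-51.2,0],0],[[-12.6,-51.2,0],0],[[-12.6,-51.2,0],0],[[-12.6,-51.2,0],0],[[-12.6,-51.2,0],0]]' && python3 -m pendant '[[[-12.6,-51.2,0],0],[[-12.6,-51.2,0],0],[[-12.6,-51.2,0],0],[[-12.6,-51.2,0],0],[[-12.6,-51.2,0],0],[[-12.6,-51.2,0],0],[[-12.6,-51.2,0],0],[[-12.6,-51.2,0],0]]' 60 40 && python3 -m pendant '[[[0,0,0],0]]'
cat > st.py <<'E'
from h import *
import sys
o=robot.get_obs(); R=Ro.from_quat(o['tool_rot']).as_matrix(); p=o['position']+.003*R[:,2]
print('t',o['time'],'gp',p.round(4),'q',o['q'].round(2),'F',o['ft_force'].round(1),'w',o['grip_width'].round(4),'toolx ang',np.degrees(np.arctan2(R[1,0],R[0,0])).round(2))
if len(sys.argv)>3:
    d=R.T@(np.array([float(v) for v in sys.argv[1:4]])-p); print('to go (mm, tool)',(d*1000).round(1))
E
python3 st.py .5963 -.0691 .2231; python3 -c "
from h import *
snap('wrist','w1.png')"
```

```text
time: 1.1
position: [0.3322, -0.3956, 0.3342]
tool_rot: [0.896, -0.444, -0.0, -0.0]
ft_force: [1.6, 0.2, 0.1]
grip_width: 0.087
time: 2.1
position: [0.5969, -0.0673, 0.3341]
tool_rot: [0.896, -0.444, -0.0, 0.0]
ft_force: [-0.3, -0.3, 0.1]
grip_width: 0.0597
time: 2.22
position: [0.5975, -0.0658, 0.3337]
tool_rot: [0.897, -0.442, -0.0, -0.0]
ft_force: [-0.1, -0.3, -0.4]
grip_width: 0.06Traceback (most recent call last):
  File "st.py", line 4, in <module>
    print('t',o['time'],'gp',p.round(4),'q',o['q'].round(2),'F',o['ft_force'].round(1),'w',o['grip_width'].round(4),'toolx ang',np.degrees(np.arctan2(R[1,0],R[0,0])).round(2))
                                                                                           ^^^^^^^^^^^^^^^^^^^^^
AttributeError: 'float' object has no attribute 'round'
```

View pics/w1.png

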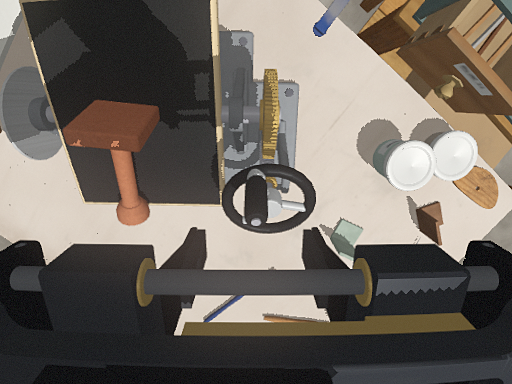

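```bash
sed -i "s/o\['grip_width'\].round(4)/round(o['grip_width'],4)/" st.py; python3 st.py .5963 -.0691 .2231; python3 -c "
from h import *
a=load('t0');b=load('s0');w=load('w1')
W=np.array([.59245,-.0912,.1676]);H=np.array([.5890,-.0746,.2409])
print(proj(w,W),'obs ~269,199',proj(w,H),'obs ~253,222')
print(tri(w,(253,222),b,(253.8,185.8)),tri(w,(253,222),a,(288.6,188.3)))
# platform right edge in wrist view: world dir
print(tri(w,(219,203),a,(170+290/2.667-.3,140+188/2.664-.3)), onz(w,217,0,.155)-onz(w,219,203,.087))
im=w['pixels'].astype(int); m=((im[:,:,2]-im[:,:,0]>45)&(im[:,:,2]>80)&(np.arange(512)<180)[None]&(np.arange(384)<230)[:,None]).astype(np.uint8)
print([ (cv2.boundingRect(c),cv2.approxPolyDP(c,3,True).reshape(-1,2).tolist()) for c in cv2.findContours(m,0,2)[0] if cv2.contourArea(c)>300])
"
```

```text
t 2.275 gp [ 0.5963 -0.0675  0.3307] q [-0.3   0.41  1.38 -0.    1.35  0.62] F [-0.6 -0.5  0.4] w 0.0601 toolx ang -52.52
to go (mm, tool) [  1.4   0.9 107.6]
[268.79666754 199.74683797] obs ~269,199 [255.5811259  218.43139146] obs ~253,222
(array([ 0.58796967, -0.07500966,  0.24236427]), np.float64(0.004965137558505005)) (array([ 0.58675591, -0.07374716,  0.24608578]), np.float64(0.0004133347482042647))
(array([ 0.53597786, -0.05593085,  0.11326399]), np.float64(0.0014561969068723221)) [0.19430442 0.13296278 0.068     ]
[((45, 87, 114, 139), [[45, 87], [84, 203], [116, 203], [122, 223], [134, 225], [144, 221], [149, 211], [137, 195], [130, 152], [142, 146], [158, 119], [158, 108], [96, 100], [63, 129], [70, 145], [111, 151], [121, 200], [85, 202]])]
```

```bash
python3 -m pendant '[[[0.3,0.2,27],0],[[0.3,0.2,27],0],[[0.3,0.2,27],0],[[0.3,0.2,27],0],[[0,0,0],0]]' 52 && python3 -m pendant '[[[0,0,0],0],[[0,0,0],0],[[0,0,0],0],[[0,0,0],0]]' 0 30;python3 st.py .5963 -.0691 .2231
```

```text
time: 2.9
position: [0.5937, -0.0712, 0.2244]
tool_rot: [0.896, -0.445, -0.003, 0.001]
ft_force: [0.1, -0.2, 1.0]
grip_width: 0.0521
time: 3.4
position: [0.5963, -0.0701, 0.2272]
tool_rot: [0.896, -0.444, 0.0, -0.0]
ft_force: [-1.6, 0.8, 2.5]
grip_width: 0.0211
t 3.4 gp [ 0.5963 -0.0701  0.2242] q [-0.3   0.51  1.51  0.    1.11  0.62] F [-1.6  0.8  2.5] w 0.0211 toolx ang -52.69
to go (mm, tool) [-0.8 -0.6  1.1]
```

```bash
python3 -c "
import numpy as np
f=np.radians(20.4-22.5*np.arange(17)); r=43; c=np.cos(np.radians(27));s=np.sin(np.radians(27))
P=np.c_[-r*np.sin(f),-r*np.cos(f)*c,-r*np.cos(f)*s]
D=np.diff(P,axis=0).round(1)
for D in(D[:8],D[8:]): print(','.join('[[%g,%g,%g],0]'%tuple(d) for d in D), D.sum(0))
"
```

```text
[[16.6,-2.4,-1.2],0],[[16.3,3.5,1.8],0],[[13.6,8.8,4.5],0],[[8.8,12.7,6.5],0],[[2.7,14.8,7.5],0],[[-3.9,14.5,7.4],0],[[-9.8,12.1,6.2],0],[[-14.3,7.8,4],0] [30.  71.8 36.7]
[[-16.6,2.4,1.2],0],[[-16.3,-3.5,-1.8],0],[[-13.6,-8.8,-4.5],0],[[-8.8,-12.7,-6.5],0],[[-2.7,-14.8,-7.5],0],[[3.9,-14.5,-7.4],0],[[9.8,-12.1,-6.2],0],[[14.3,-7.8,-4],0] [-30.  -71.8 -36.7]
```

```bash
python3 -m pendant '[[[16.6,-2.4,-1.2],0],[[16.3,3.5,1.8],0],[[13.6,8.8,4.5],0],[[8.8,12.7,6.5],0]]'; python3 -m pendant '[[[2.7,14.8,7.5],0],[[-3.9,14.5,7.4],0],[[-9.8,12.1,6.2],0],[[-14.3,7.8,4],0]]'; python3 -m pendant '[[[0,0,0],0]]';python3 st.py .5963 -.0691 .2231
```

```text
time: 3.9
position: [0.6091, -0.1283, 0.2146]
tool_rot: [0.896, -0.444, -0.004, 0.001]
ft_force: [-12.0, 4.1, 7.8]
grip_width: 0.0211
time: 4.4
position: [0.5592, -0.1387, 0.1912]
tool_rot: [0.896, -0.444, 0.003, -0.001]
ft_force: [2.3, 2.7, 8.1]
grip_width: 0.0212
time: 4.53
position: [0.5575, -0.1376, 0.1908]
tool_rot: [0.896, -0.444, 0.0, -0.001]
ft_force: [-1.7, 3.1, 7.3]
grip_width: 0.0211
t 4.525 gp [ 0.5575 -0.1376  0.1878] q [-0.44  0.53  1.62  0.    1.    0.48] F [-1.7  3.1  7.3] w 0.0211 toolx ang -52.74
to go (mm, tool) [-31.  -72.4 -35.2]
```

```bash
python3 -m pendant '[[[-16.6,2.4,1.2],0],[[-16.3,-3.5,-1.8],0],[[-13.6,-8.8,-4.5],0],[[-8.8,-12.7,-6.5],0],[[-2.7,-14.8,-7.5],0],[[3.9,-14.5,-7.4],0],[[9.8,-12.1,-6.2],0],[[14.3,-7.8,-4],0]]';  python3 -m pendant '[[[16.6,-2.4,-1.2],0],[[16.3,3.5,1.8],0],[[13.6,8.8,4.5],0],[[8.8,12.7,6.5],0],[[2.7,14.8,7.5],0],[[-3.9,14.5,7.4],0],[[-9.8,12.1,6.2],0],[[-14.3,7.8,4],0]]'; python3 -m pendant '[[[-16.6,2.4,1.2],0],[[-16.3,-3.5,-1.8],0],[[-13.6,-8.8,-4.5],0],[[-8.8,-12.7,-6.5],0],[[-2.7,-14.8,-7.5],0],[[3.9,-14.5,-7.4],0],[[9.8,-12.1,-6.2],0],[[14.3,-7.8,-4],0]]'; python3 st.py .5963 -.0691 .2231; python3 -c "
from h import *
snap('side','s2.png')"
```

```text
time: 5.52
position: [0.5963, -0.07, 0.2273]
tool_rot: [0.896, -0.443, -0.0, 0.0]
ft_force: [-3.6, -3.0, 0.2]
grip_width: 0.0209
time: 6.52
position: [0.5588, -0.1384, 0.191]
tool_rot: [0.896, -0.445, 0.002, -0.001]
ft_force: [0.7, 2.4, 10.6]
grip_width: 0.0214
time: 7.52
position: [0.5958, -0.0695, 0.2272]
tool_rot: [0.896, -0.443, -0.001, 0.0]
ft_force: [-4.4, -3.5, 2.4]
grip_width: 0.0214
t 7.525 gp [ 0.5958 -0.0695  0.2242] q [-0.3   0.51  1.51 -0.    1.11  0.62] F [-4.4 -3.5  2.4] w 0.0214 toolx ang -52.65
to go (mm, tool) [-0.  -0.7  1.1]
```

```bash
python3 -m pendant '[[[16.6,-2.4,-1.2],0],[[16.3,3.5,1.8],0],[[13.6,8.8,4.5],0],[[8.8,12.7,6.5],0],[[2.7,14.8,7.5],0],[[-3.9,14.5,7.4],0],[[-9.8,12.1,6.2],0],[[-14.3,7.8,4],0]]'; python3 -m pendant '[[[-16.6,2.4,1.2],0],[[-16.3,-3.5,-1.8],0],[[-13.6,-8.8,-4.5],0],[[-8.8,-12.7,-6.5],0],[[-2.7,-14.8,-7.5],0],[[3.9,-14.5,-7.4],0],[[9.8,-12.1,-6.2],0],[[14.3,-7.8,-4],0]]'; python3 -m pendant '[[[0,0,0],0],[[0,0,0],0],[[0,0,0],0],[[0,0,-25],0],[[0,0,-40],0],[[0,0,-40],0],[[0,0,-40],0]]' 52;  python3 -m pendant '[[[30,0,0],0],[[40,0,0],0],[[40,0,0],0],[[0,0,0],0]]'; python3 st.py; python3 -c "
from h import *
s=snap('side','s3.png');t=snap('top','t3.png');w=snap('wrist','w3.png')
R=lambda i,r,c:cv2.resize(i[r[0]:r[1],c[0]:c[1]],(400,300),interpolation=3)
cv2.imwrite('pics/m3.png',np.vstack([np.hstack([R(s['pixels'],(150,255),(180,320)),R(t['pixels'],(140,260),(160,320))]),np.hstack([R(w['pixels'],(0,384),(0,512)),R(w['pixels'],(0,192),(0,256))])]))"
```

```text
time: 8.57
position: [0.558, -0.1379, 0.1908]
tool_rot: [0.896, -0.444, 0.002, -0.001]
ft_force: [-0.2, 1.4, 11.1]
grip_width: 0.0214
time: 9.57
position: [0.5954, -0.0693, 0.2271]
tool_rot: [0.896, -0.443, -0.001, 0.0]
ft_force: [-5.0, -2.6, 3.2]
grip_width: 0.021
time: 10.45
position: [0.5958, -0.0698, 0.3723]
tool_rot: [0.896, -0.444, -0.001, -0.0]
ft_force: [1.0, -0.5, 0.2]
grip_width: 0.052
time: 10.95
position: [0.6637, -0.16, 0.3699]
tool_rot: [0.896, -0.445, -0.0, 0.0]
ft_force: [-0.2, 0.0, -0.1]
grip_width: 0.0519
t 10.95 gp [ 0.6637 -0.16    0.3669] q [-0.4   0.51  1.11 -0.    1.52  0.52] F [-0.2  0.  -0.1] w 0.0519 toolx ang -52.84
```

View pics/m3.png

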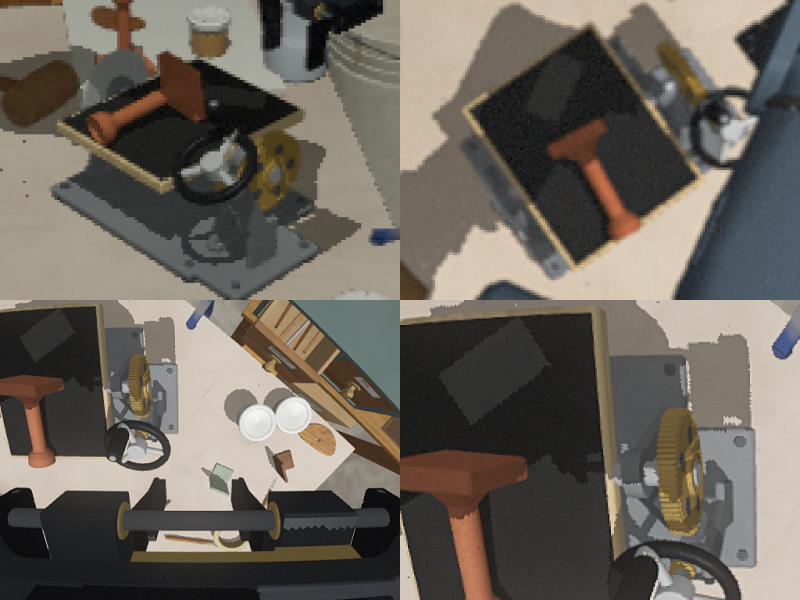

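```bash
python3 -m pendant '[[[-50,5,-6],0],[[-50,5,-6],0],[[-50,5,-6],0],[[-50,5,-6],0],[[-50,5,-6],0],[[0,0,0],0]]' 60;  python3 st.py; python3 -c "
from h import *
w=snap('wrist','w4.png'); cv2.imwrite('pics/w4b.png',cv2.resize(w['pixels'][:300],(800,469),interpolation=3))"
```

```text
time: 11.85
position: [0.4881, 0.0292, 0.4028]
tool_rot: [0.897, -0.442, 0.0, -0.001]
ft_force: [-0.0, 0.4, -0.9]
grip_width: 0.0596
t 11.85 gp [0.4881 0.0293 0.3998] q [-0.17  0.18  1.53  0.    1.43  0.75] F [-0.   0.4 -0.9] w 0.0596 toolx ang -52.42
```

View pics/w4b.png

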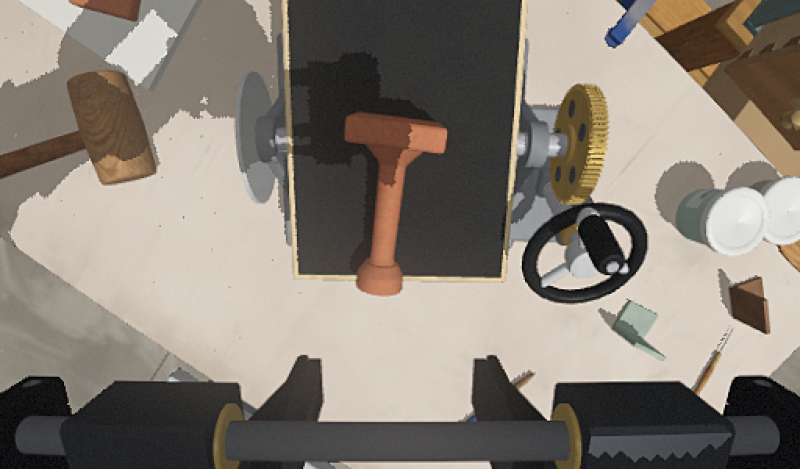

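```bash
cat > fit.py <<'E'
from h import *
from scipy.optimize import least_squares
t0,s0,w1,t3,s3,w4=[load(n) for n in('t0','s0','w1','t3','s3','w4')]
T=lambda u,v:(170+u/2.6667-.3,140+v/2.664-.3); S=lambda u,v:(190+(u-400)/3.333-.3,150+v/3.33-.3)
T3=lambda u,v:(160+u/2.5-.3,140+v/2.5-.3); S3=lambda u,v:(180+u/2.857-.3,150+v/2.857-.3); W=lambda u,v:(u/1.5625-.2,v/1.5625-.2)
C=dict(FL=(-.125,.1),FR=(-.125,-.1),BL=(.125,.1),BR=(.125,-.1))
def pt(p,xy):
    th,ti=p[2],p[3]; R=Ro.from_euler('ZY',[th,ti]).as_matrix()  # +Y turn = nose(+x) down
    return np.array([p[0],p[1],.125])+R@np.array([*xy,.014])
def fit(obs,edges=()):
    def res(p):
        r=[]
        for c,k,uv in obs: r+=list(proj(c,pt(p,C[k]))-uv)
        for i,(c,y,uv) in enumerate(edges): r+=[(proj(c,pt(p,(p[4+i],y)))-uv)[j] for j in(0,1)]
        return r
    q=least_squares(res,[.573,.0865,.64,0]+[.05]*len(edges),loss='soft_l1'); r=np.array(res(q.x))
    cov=np.linalg.inv(q.jac.T@q.jac)*r.var(); print(q.x[:2].round(4),'yaw %.2f tilt(front down) %.2f +- %.2f'%(*np.degrees([q.x[2],-q.x[3]]),np.degrees(cov[3,3]**.5)),r.round(1)); return q.x
print('before');fit([(t0,'BR',T(182,25)),(t0,'BL',T(42,118)),(t0,'FL',T(162,284)),(t0,'FR',T(290,188)),(s0,'BL',S(597,50)),(s0,'FL',S(438,170)),(s0,'FR',S(565,236)),(s0,'BR',S(717,103))])
print('after');p=fit([(t3,'BR',T3(191,25)),(t3,'BL',T3(63,108)),(t3,'FL',T3(175,268)),(t3,'FR',T3(304,178)),(s3,'FL',S3(57,124)),(s3,'FR',S3(166,184)),(s3,'BR',S3(302,109)),(w4,'FL',W(297,277)),(w4,'FR',W(505,278))],[(w4,.1,W(288,3)),(w4,-.1,W(525,3))])
X=np.array([np.cos(p[2]),np.sin(p[2])]);Y=np.array([-X[1],X[0]])
for n,uv,z in(('stem mid',(388,205),.168),('stem near cup',(383,250),.163),('cup end',(379,285),.16),('foot L top',(345,120),.208),('foot R top',(446,130),.208)):
    g=onz(w4,*W(*uv),z); d=g[:2]-p[:2]; print(n,g.round(4),'stand xy',(d@X).round(4),(d@Y).round(4))
E
python3 fit.py
```

```text
before
[0.5757 0.0854] yaw 37.14 tilt(front down) 15.92 +- 3.74 [ 0.1 -3.7 -0.8 -1.4  0.8  0.9  3.7  0.  -1.2 -3.9 -0.9 -1.9 -1.3  0.4
  1.3 -1.7]
after
[0.5747 0.0888] yaw 37.06 tilt(front down) 3.61 +- 2.70 [-0.3 -3.8 -1.3 -0.7  0.3  1.   0.8 -0.7 -0.5 -1.  -0.8 -0.2  1.5 -3.9
 -1.   0.2  1.1  0.8 -6.3  0.1  4.   0.1]
stem mid [0.5239 0.0655 0.168 ] stand xy -0.0547 0.0121
stem near cup [0.4907 0.0458 0.163 ] stand xy -0.093 0.0163
cup end [0.4632 0.0295 0.16  ] stand xy -0.1247 0.0199
foot L top [0.5556 0.1265 0.208 ] stand xy 0.0074 0.0417
foot R top [0.5935 0.0664 0.208 ] stand xy 0.0014 -0.0292
```

```bash
cat > fit2.py <<'E'
exec(open('fit.py').read().split("print('before')")[0])
def fit(obs,edges=()):
    def res(p):
        r=[]
        for c,k,uv in obs: r+=list(proj(c,pt(p,np.array(C[k])*[p[4],p[5]]))-uv)
        for i,(c,y,uv) in enumerate(edges): r+=[(proj(c,pt(p,(p[6+i],y*p[5])))-uv)[j] for j in(0,1)]
        return r
    q=least_squares(res,[.573,.0865,.64,0,1,1]+[.05]*len(edges),loss='soft_l1'); r=np.array(res(q.x))
    cov=np.linalg.inv(q.jac.T@q.jac)*r.var(); print(q.x.round(4),'yaw %.2f tilt(front down) %.2f +- %.2f'%(*np.degrees([q.x[2],-q.x[3]]),np.degrees(cov[3,3]**.5)),r.round(1)); return q.x
print('before');fit([(t0,'BR',T(182,25)),(t0,'BL',T(42,118)),(t0,'FL',T(162,284)),(t0,'FR',T(290,188)),(s0,'BL',S(597,50)),(s0,'FL',S(438,170)),(s0,'FR',S(565,236)),(s0,'BR',S(717,103))])
print('after');p=fit([(t3,'BR',T3(191,25)),(t3,'BL',T3(63,108)),(t3,'FL',T3(175,268)),(t3,'FR',T3(304,178)),(s3,'FL',S3(57,124)),(s3,'FR',S3(166,184)),(s3,'BR',S3(302,109)),(w4,'FL',W(297,277)),(w4,'FR',W(505,278))],[(w4,.1,W(288,3)),(w4,-.1,W(525,3))])
E
python3 fit2.py
```

```text
before
[ 0.574   0.0862  0.6458 -0.2788  0.9586  0.9721] yaw 37.00 tilt(front down) 15.97 +- 2.87 [ 0.1 -1.3  0.7 -0.2  0.1 -0.4  1.8 -0.2 -1.9 -3.   0.2 -2.6 -1.4 -1.
 -0.6 -1.2]
after
[ 0.5729  0.0868  0.6431 -0.0082  0.9668  0.9623  0.1056  0.1086] yaw 36.85 tilt(front down) 0.47 +- 1.75 [ 0.2 -1.2  1.2  0.2  0.8 -0.4 -0.3 -0.6  0.6 -2.5 -1.2 -2.5 -0.3 -1.9
  0.4 -0.2 -0.2  0.8 -1.6  0.   0.5  0. ]
```

```bash
python3 -m pendant '[[[0,0,20],7],[[0,0,0],0]]' 60 4;  python3 st.py .5019 .0526 .167
```

```text
time: 12.15
position: [0.4909, 0.0258, 0.3803]
tool_rot: [0.868, -0.497, -0.002, 0.001]
ft_force: [-0.5, -0.6, 0.5]
grip_width: 0.0598
t 12.15 gp [0.4909 0.0258 0.3773] q [-0.18  0.2   1.56 -0.    1.38  0.87] F [-0.5 -0.6  0.5] w 0.0598 toolx ang -59.63
to go (mm, tool) [-17.2 -23.6 210.2]
```

```bash
python3 -m pendant '[[[-3.4,-4.8,30],0],[[-3.4,-4.8,30],0],[[-3.4,-4.7,30],0],[[-3.5,-4.7,30],0],[[-3.5,-4.6,30],0],[[0,0,25],0],[[0,0,15],0],[[0,0,0],0]]' 60 4;  python3 st.py .5019 .0526 .167; python3 -c "
from h import *
w=snap('wrist','w5.png')"
```

```text
time: 13.15
position: [0.5034, 0.0523, 0.1907]
tool_rot: [0.868, -0.497, -0.001, 0.0]
ft_force: [0.6, 0.1, 0.5]
grip_width: 0.0597
t 13.15 gp [0.5034 0.0523 0.1877] q [-0.12  0.45  1.78  0.    0.91  0.92] F [0.6 0.1 0.5] w 0.0597 toolx ang -59.64
to go (mm, tool) [-1.   1.1 20.7]
```

View pics/w5.png

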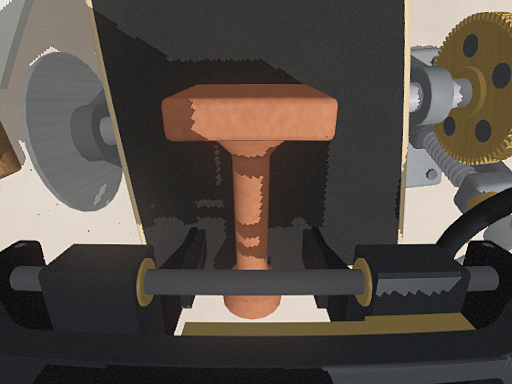

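```bash
python3 -c "
from h import *
w=load('w5')
print('gp now',proj(w,[.5034,.0523,.1877]),'goal',proj(w,[.5019,.0526,.166]))
u=np.array([.861,.508])
for r in (262,270,312,318): 
  g=onz(w,252,r,.165); print(r,g.round(4),'along from gp',((g[:2]-[.5034,.0523])@u*1000).round(1))
"
```

```text
gp now [253.46700788 258.9479362 ] goal [251.92109305 243.00130702]
262 [0.4895 0.0453 0.165 ] along from gp -15.5
270 [0.4843 0.0423 0.165 ] along from gp -21.6
312 [0.4547 0.025  0.165 ] along from gp -55.8
318 [0.4502 0.0224 0.165 ] along from gp -61.0
```

```bash
python3 -m pendant '[[[-0.5,0,10],0],[[-0.5,0,10.5],0],[[0,0,0],0]]' 60 5; python3 -m pendant '[[[0,0,0],0],[[0,0,0],0],[[0,0,0],0],[[0,0,0],0],[[0,0,0],0]]' 0 5; python3 st.py; python3 -m pendant '[[[0,-2,-10],0],[[0,-4,-10],0],[[0,-5,-10],0],[[0,-6,-10],0],[[0,-7,-10],0],[[0,-7,-10],0],[[0,-8,-10],0],[[0,-8,-10],0]]'; python3 st.py;python3 -c "
from h import *
w=snap('wrist','w6.png');s=snap('side','s6.png')
cv2.imwrite('pics/m6.png',np.hstack([cv2.resize(w['pixels'],(400,300)),cv2.resize(s['pixels'][130:250,170:330],(400,300),interpolation=3)]))"
```

```text
time: 13.58
position: [0.502, 0.0536, 0.1703]
tool_rot: [0.867, -0.498, -0.001, 0.0]
ft_force: [0.6, -0.1, 0.6]
grip_width: 0.0597
time: 14.2
position: [0.5027, 0.0536, 0.1711]
tool_rot: [0.867, -0.498, 0.0, -0.0]
ft_force: [-0.3, 0.6, 0.1]
grip_width: 0.0197
t 14.2 gp [0.5027 0.0536 0.1681] q [-0.12  0.48  1.8   0.    0.86  0.93] F [-0.3  0.6  0.1] w 0.0197 toolx ang -59.7
time: 15.2
position: [0.5431, 0.0774, 0.2512]
tool_rot: [0.867, -0.498, -0.001, 0.001]
ft_force: [0.2, 0.6, -3.2]
grip_width: 0.0195
t 15.2 gp [0.5431 0.0774 0.2482] q [-0.06  0.42  1.62 -0.    1.11  0.98] F [ 0.2  0.6 -3.2] w 0.0195 toolx ang -59.69
```

View pics/m6.png

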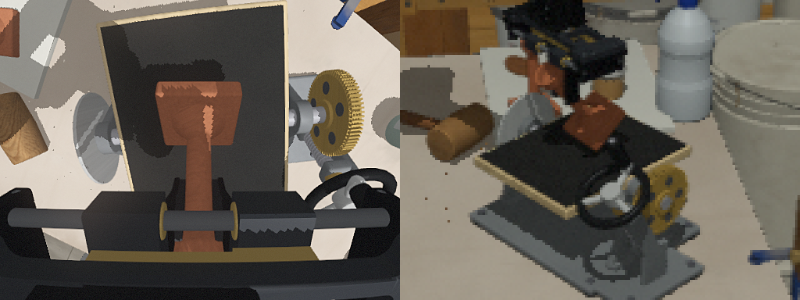

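```bash
python3 -m pendant '[[[0,0,-3],0],[[0,0,0],0],[[0,0,0],0],[[0,0,0],0]]' 0 3; python3 st.py;python3 -c "
from h import *
w=snap('wrist','w7.png');s=snap('side','s7.png')
cv2.imwrite('pics/m7.png',np.hstack([cv2.resize(w['pixels'],(400,300)),cv2.resize(s['pixels'][130:250,170:330],(400,300),interpolation=3)]))"
```

```text
time: 15.8
position: [0.5431, 0.0771, 0.2538]
tool_rot: [0.867, -0.498, -0.0, 0.0]
ft_force: [-0.4, 0.5, -3.8]
grip_width: 0.0198
t 15.8 gp [0.5431 0.0771 0.2508] q [-0.06  0.41  1.61 -0.    1.11  0.98] F [-0.4  0.5 -3.8] w 0.0198 toolx ang -59.71
```

View pics/m7.png

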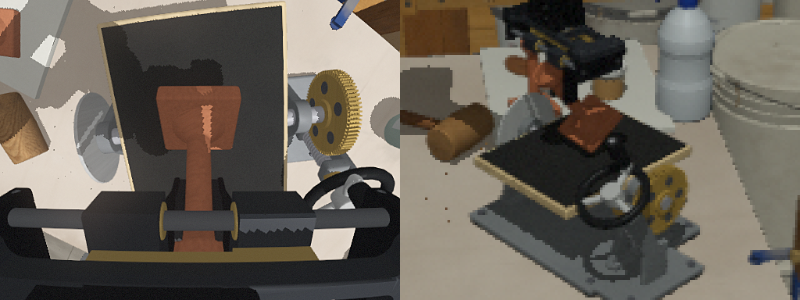

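```bash
python3 -c "
from h import *
o=robot.get_obs();R=Ro.from_quat(o['tool_rot']).as_matrix();gp=o['position']+.003*R[:,2]
w=load('w7')
for uv in((256,186),(256,180),(256,192),(256,111)):
  O,d=ray(w,*uv); n=R[:,0]; P=O+d*((gp-O)@n)/(d@n) if abs(d@n)>.02 else None
  # intersect in-plane: drop x, find pts on ray at distance r from gp
  v=R.T@(O-gp); e=R.T@d
  for r in (.061,.077,.102):
    a=e[1]**2+e[2]**2;b=2*(v[1]*e[1]+v[2]*e[2]);c=v[1]**2+v[2]**2-r*r; D=b*b-4*a*c
    if D>0:
      for s in(1,-1):
        k=(-b+s*D**.5)/2/a; q=v+k*e; print(uv,r,'tool mm',(q*1000).round(1),'alpha',np.degrees(np.arctan2(-q[1],q[2])).round(1))
"
```

```text
(256, 186) 0.061 tool mm [  1.7 -27.1  54.6] alpha 26.4
(256, 186) 0.061 tool mm [  1.  -51.8 -32.3] alpha 122.0
(256, 186) 0.077 tool mm [  1.9 -21.7  73.9] alpha 16.3
(256, 186) 0.077 tool mm [  0.8 -57.2 -51.5] alpha 132.0
(256, 186) 0.102 tool mm [  2.1 -14.  101. ] alpha 7.9
(256, 186) 0.102 tool mm [  0.6 -64.9 -78.7] alpha 140.5
(256, 180) 0.061 tool mm [  1.7 -32.3  51.8] alpha 32.0
(256, 180) 0.061 tool mm [  1.  -53.5 -29.4] alpha 118.8
(256, 180) 0.077 tool mm [  1.9 -27.   72.1] alpha 20.5
(256, 180) 0.077 tool mm [  0.8 -58.8 -49.7] alpha 130.2
(256, 180) 0.102 tool mm [  2.1 -19.7 100.1] alpha 11.1
(256, 180) 0.102 tool mm [  0.6 -66.1 -77.7] alpha 139.6
(256, 192) 0.061 tool mm [  1.8 -21.9  56.9] alpha 21.1
(256, 192) 0.061 tool mm [  1.  -50.  -34.9] alpha 124.9
(256, 192) 0.077 tool mm [  1.9 -16.3  75.2] alpha 12.2
(256, 192) 0.077 tool mm [  0.8 -55.6 -53.2] alpha 133.7
(256, 192) 0.102 tool mm [  2.2  -8.2 101.7] alpha 4.6
(256, 192) 0.102 tool mm [  0.6 -63.7 -79.6] alpha 141.3
(256, 111) 0.102 tool mm [  1.7 -78.6  65. ] alpha 50.4
(256, 111) 0.102 tool mm [  0.7 -81.4 -61.5] alpha 127.1
```

```bash
python3 -m pendant '[[[0,0,5],0],[[0,0,4],0],[[0,0,2],0],[[0,0,0],0]]' 0 4; python3 st.py; python3 -m pendant '[[[0,-5,0.5],0],[[0,-5,0],0],[[0,-5,0],0],[[0,0,0],0]]';python3 st.py
```

```text
time: 16.4
position: [0.5438, 0.0773, 0.2438]
tool_rot: [0.867, -0.498, 0.001, -0.0]
ft_force: [-1.5, -0.5, 2.2]
grip_width: 0.0197
t 16.4 gp [0.5438 0.0773 0.2408] q [-0.06  0.43  1.63  0.    1.09  0.98] F [-1.5 -0.5  2.2] w 0.0197 toolx ang -59.7
time: 16.9
position: [0.5572, 0.0852, 0.2428]
tool_rot: [0.867, -0.498, 0.001, -0.001]
ft_force: [-1.0, 0.5, 3.8]
grip_width: 0.0199
t 16.9 gp [0.5572 0.0852 0.2398] q [-0.05  0.45  1.59  0.    1.1   0.99] F [-1.   0.5  3.8] w 0.0199 toolx ang -59.69
```

```bash
python3 -m pendant '[[[0,-5,0],0],[[0,-5,0],0],[[0,-5,0.5],0],[[0,-5,0.5],0],[[0,-4,1],0],[[0,-4,1],0],[[0,0,0],0]]';python3 st.py; python3 -c "
from h import *
w=snap('wrist','w8.png');s=snap('side','s8.png')
cv2.imwrite('pics/m8.png',np.hstack([cv2.resize(w['pixels'],(400,300)),cv2.resize(s['pixels'][130:250,170:330],(400,300),interpolation=3)]))
im=w['pixels'].astype(int); m=((im[:,:,2]-im[:,:,0]>40)&(im[:,:,2]>70)).astype(np.uint8); m[:,:150]=0;m[:,360:]=0
print([(cv2.boundingRect(c),cv2.approxPolyDP(c,4,True).reshape(-1,2).tolist()) for c in cv2.findContours(m,0,2)[0] if cv2.contourArea(c)>500])
"
```

```text
time: 17.77
position: [0.5811, 0.0992, 0.2396]
tool_rot: [0.867, -0.498, 0.0, -0.0]
ft_force: [0.2, 1.5, 3.6]
grip_width: 0.0197
t 17.775 gp [0.5811 0.0992 0.2366] q [-0.02  0.48  1.53  0.    1.13  1.02] F [0.2 1.5 3.6] w 0.0197 toolx ang -59.69
[((150, 296, 210, 40), [[150, 321], [150, 333], [158, 334], [359, 333], [359, 316], [298, 317], [297, 322], [286, 322], [272, 306], [272, 296], [236, 296], [236, 306], [221, 322]]), ((205, 155, 98, 115), [[209, 155], [205, 170], [213, 236], [220, 237], [226, 226], [237, 229], [238, 268], [270, 268], [270, 230], [283, 226], [287, 237], [295, 235], [300, 157]]), ((150, 57, 210, 31), [[359, 57], [150, 81], [150, 87], [358, 63]])]
```

```bash
python3 -c "
from h import *
o=robot.get_obs();R=Ro.from_quat(o['tool_rot']).as_matrix();gp=o['position']+.003*R[:,2]
w=load('w8')
for al in (0,5,10,15,20,30):
  a=np.radians(al); B=lambda x,y,z: gp+R@np.array([y,-x*np.cos(a)-(.095-z)*np.sin(a),(.095-z)*np.cos(a)-x*np.sin(a)])
  print(al,[proj(w,B(x,y,z)).round(0) for x,y,z in((.036,-.036,0),(.036,.036,0),(.036,-.036,.018),(.036,.036,.018),(-.036,0,0))], B(-.036,0,0)[2].round(4))
"
```

```text
0 [array([211., 163.]), array([296., 163.]), array([207., 168.]), array([300., 168.]), array([253., 241.])] 0.1416
5 [array([210., 154.]), array([297., 154.]), array([206., 160.]), array([301., 160.]), array([253., 231.])] 0.1388
10 [array([208., 145.]), array([299., 145.]), array([205., 153.]), array([302., 153.]), array([253., 221.])] 0.1368
15 [array([207., 137.]), array([300., 137.]), array([204., 146.]), array([303., 146.]), array([253., 212.])] 0.1355
20 [array([206., 128.]), array([301., 128.]), array([202., 139.]), array([305., 139.]), array([253., 202.])] 0.135
30 [array([202., 111.]), array([305., 112.]), array([198., 126.]), array([309., 126.]), array([253., 184.])] 0.1364
```

```bash
python3 -m pendant '[[[0,0,-1],0],[[0,0,0],0],[[0,0,0],0],[[0,0,0],0],[[0,0,0],0]]' 62; python3 -m pendant '[[[0,0,-15],0],[[0,0,-30],0],[[0,0,-50],0],[[0,0,-50],0],[[0,20,-50],0],[[0,20,-40],0],[[0,0,0],0]]';python3 st.py; python3 -c "
from h import *
w=snap('wrist','w9.png');s=snap('side','s9.png');t=snap('top','t9.png')
v=np.vstack([cv2.resize(s['pixels'][130:250,170:330],(400,300),interpolation=3),cv2.resize(t['pixels'][130:265,155:335],(400,300),interpolation=3)])
w2=cv2.resize(w['pixels'],(400,300)); cv2.imwrite('pics/m9.png',np.hstack([v,np.vstack([w2,cv2.resize(w['pixels'][0:192,80:336],(400,300),interpolation=3)])]))
"
```

```text
time: 18.5
position: [0.5803, 0.0989, 0.2404]
tool_rot: [0.867, -0.498, -0.0, 0.0]
ft_force: [-1.0, 0.2, -0.3]
grip_width: 0.0588
time: 19.38
position: [0.5463, 0.0784, 0.4812]
tool_rot: [0.867, -0.498, 0.005, -0.002]
ft_force: [-0.3, 0.4, -0.0]
grip_width: 0.0622
t 19.375 gp [0.5464 0.0784 0.4782] q [-0.06  0.24  1.25 -0.    1.64  0.98] F [-0.3  0.4 -0. ] w 0.0622 toolx ang -59.73
```

View pics/m9.png

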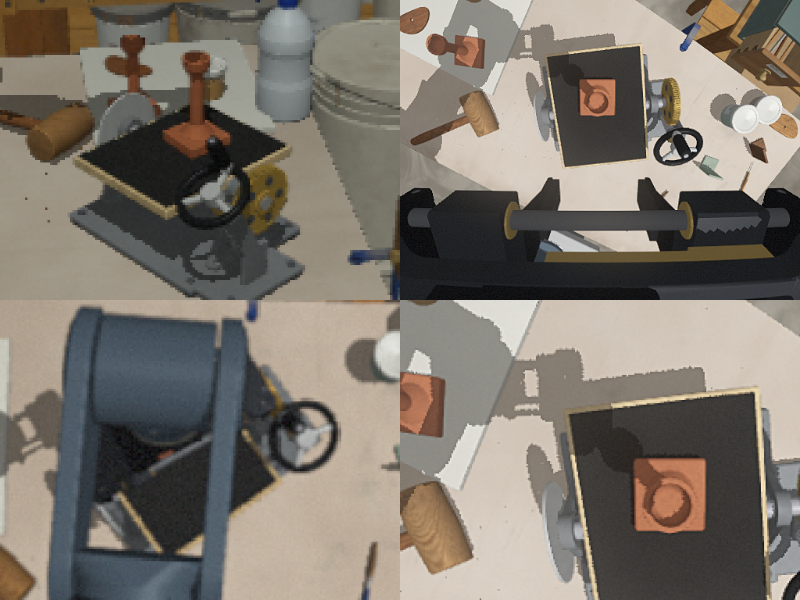

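```bash
python3 -m pendant '[[[40,0,0],0],[[40,0,0],0],[[40,0,0],0],[[0,0,0],0],[[0,0,0],0]]' >/dev/null; python3 -c "
from h import *
snap('wrist','wa.png')"; python3 -m pendant '[[[-40,0,0],0],[[-40,0,0],0],[[-40,0,0],0],[[-40,0,0],0],[[-40,0,0],0],[[-40,0,0],0],[[0,0,0],0],[[0,0,0],0]]'>/dev/null; python3 -c "
from h import *
snap('wrist','wb.png')"; cat > lev.py <<'E'
from h import *
from scipy.optimize import least_squares
cs=[load(n) for n in('w9','wa','wb')]; Q=[]
for c in cs:
    im=c['pixels']; v=cv2.medianBlur(im,3).max(2); m=((v<75)).astype(np.uint8); m[225:]=0
    m=cv2.morphologyEx(m,cv2.MORPH_OPEN,np.ones((7,7)))
    k=max(cv2.findContours(m,0,1)[0],key=cv2.contourArea); h=cv2.convexHull(k)
    e=2.
    while len(a:=cv2.approxPolyDP(h,e,True))>4: e+=.5
    a=a.reshape(-1,2).astype(float); K=k.reshape(-1,2).astype(float); L=[]
    for i in range(4):
        p,q=a[i],a[(i+1)%4]; d=(q-p)/np.linalg.norm(q-p); s=(K-p)@d; n=(K-p)@[-d[1],d[0]]
        s0=np.linalg.norm(q-p); pts=K[(abs(n)<3.5)&(s>.08*s0)&(s<.92*s0)].astype(np.float32)
        L.append(cv2.fitLine(pts,cv2.DIST_HUBER,0,.01,.01).ravel())
    P=[]
    for i in range(4):
        A,B=L[i-1],L[i]; t=np.linalg.solve(np.c_[A[:2],-B[:2]],B[2:]-A[2:]); P.append(A[2:]+t[0]*A[:2])
    P=np.array(P); ce=P.mean(0); P=P[np.argsort(np.arctan2(*(P-ce).T[::-1]))]; print(P.round(1).tolist(),e); Q.append(P)
X=[]
for i in range(4):
    f=lambda x:np.concatenate([proj(c,x)-q[i] for c,q in zip(cs,Q)])
    r=least_squares(f,[.57,.09,.14]); X.append(r.x); print(r.x.round(4),f(r.x).round(1))
X=np.array(X); U,S,V=np.linalg.svd(X-X.mean(0)); n=V[2]*np.sign(V[2][2])
print('sides',[np.linalg.norm(X[i]-X[i-1]).round(4) for i in range(4)],'normal',n.round(4),'tilt',np.degrees(np.arccos(n[2])).round(2),'about stand: x-comp deg (neg=front down)',np.degrees(n[:2]@[.8,.6]).round(2),'y',np.degrees(n[:2]@[-.6,.8]).round(2))
E
python3 lev.py
```

```text
[[188.0, 73.0999984741211], [305.6000061035156, 59.0], [314.5, 201.0], [211.3000030517578, 212.0]] 6.0
[[113.5, 71.0999984741211], [230.5, 55.0], [248.6999969482422, 200.10000610351562], [145.6999969482422, 210.89999389648438]] 3.0
[[267.0, 70.0], [385.5, 58.0], [383.79998779296875, 200.3000030517578], [280.0, 211.1999969482422]] 3.5
[0.6117 0.2328 0.1413] [ 0.1 -0.1 -0.1  0.1 -0.1 -0.1]
[0.7219 0.0848 0.1414] [ 0.1 -0.  -0.  -0.1 -0.   0.1]
[ 0.5349 -0.0553  0.1407] [-0.1 -0.1  0.  -0.   0.   0.1]
[0.4243 0.0925 0.1392] [-0.1  0.1  0.1 -0.1  0.1  0. ]
sides [np.float64(0.234), np.float64(0.1845), np.float64(0.2336), np.float64(0.1846)] normal [-7.1e-03 -5.0e-04  1.0e+00] tilt 0.41 about stand: x-comp deg (neg=front down) -0.34 y 0.22
```

```bash
python3 st.py; python3 -c "
from h import *
order.hand_in()"
```

```text
t 21.25 gp [0.4854 0.1822 0.4726] q [ 0.14  0.19  1.33 -0.    1.62  1.19] F [-0.9  0.   0.2] w 0.0622 toolx ang -59.68
the job is handed in; nothing more can be done
```

I wound the handwheel three full turns clockwise, which brought the platform level, and stood the candlestick upright near the platform's middle. I handed the job in at 21.3 s of the 72 s allowed.

To right the candlestick, I gripped it across the stem, lifted it, and tipped it up by dragging its foot edge along the mat. It did not swing upright by itself while hanging, even at the lightest grip.

**Platform:** The last check triangulated the mat's corners from three wrist-camera views. It put the platform about 0.3 degrees front-down, against a limit of 2, with 0.1 px residuals. An earlier rough fit from the top and side views gave between 0.5 and 3.6 degrees front-down, depending on whether I fixed the platform's size. I went by the wrist-camera result.

**Candlestick:** I judged it upright and settled on its foot by eye in the last side and wrist pictures. I did not measure its final angle.

**Other objects:** The last wrist picture shows the two test tiles standing. The last side picture shows the other candlestick upright. I judged these by eye too.

**Arm:** It was raised clear of everything at hand-in, with force readings under 1 N.

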